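# Slide the nosed board out to the mark and hold it level

## Task

A steel-nosed board lies on the grey-topped riser. Take it by its dark grip block and, before sliding it out, push it sideways until it seats squarely along the aluminium fence; then slide it outward along the fence, without lifting it, until its nose end is in line with the white line of the red marker. It would tip over the edge there, so finish while still holding the board down, flat on the riser, at the mark; do not shift the marker or the things lying around.

Things in the scene. Friction and masses are not known exactly. Their poses are not given: they have to be found in the camera images.
- riser: low grey-topped bench fixed to the table, 300 mm (x) by 150 mm (y), deck top 60 mm above the table. Origin: under the deck's centre at table height; z up. +x is OUTWARD (to the robot's right, give or take the yaw): the deck's outer edge is at x = +150 mm. +y points away from the robot, to the fence
- fence: aluminium bar fixed on the riser's +y side, parallel to riser x; origin and axes are the riser's own. Its inner face is the plane y = +65 mm; it spans x = -150 to +330 mm (180 mm past the deck's edge); its top is 78 mm above the table, 4 mm above the board's top face
- board: loose pale board, 260 (x) x 110 (y) x 14 mm, 0.4 to 0.8 kg. Origin: centre of its underside; +x to the nose. A steel bar on top of the nose end (25 x 110 x 12 mm) puts the centre of mass about 48 mm noseward of the origin; past the riser's edge it tips. Slides easily on deck and fence (friction about 0.2; grip block 0.6). Seated: origin at riser y = +10 mm, x axes parallel. Starts 10 to 24 mm off, 5 degrees skew
- nose (a point): middle of the board's nose end, at its top face (14 mm above its underside), 130 mm ahead of the origin; axes as the board's
- grip (a point): centre of the dark-wood grip block on the rear of the board: 28 mm along board x, 50 mm along board y, standing from 14 to 46 mm above the board's underside. This point is 95 mm behind the board's origin, 30 mm above its underside; axes as the board's
- mark (a point): white line on the red marker (16 mm wide) riding on the fence, 100 to 140 mm beyond the deck's outer edge; the point is on its side facing the board, 83.5 mm above the table; axes as the riser's. It stays put unless pushed hard; the board passes beside it without touching
- g_clamp: blue G-clamp (the one nearest the riser) 146 x 85 x 18 mm lying on the table about under the overhang; a bystander. Origin: centre of its underside
- reel_red: reel of red thread, 35 mm across, 44 mm high, standing past the outer end of the fence; a bystander. Origin: centre of its underside
- reel_natural: reel of undyed thread, 35 mm across, 44 mm high, standing behind the riser's inner end; a bystander. Origin: centre of its underside

How it is judged:
By the outcome, as a careful person would: the job done as asked, in the order asked, and still so for the second after the job is handed in, while the arm keeps its last pose, push and grip.
It also fails if it takes over 42 s, if anything falls off the work surface, if the arm or the gripper's body presses on something with over 40 N, if the wrist force passes 120 N, or if a joint passes its speed limit or range.

## Robot

A 6-joint arm with a two-finger parallel gripper is mounted at the origin on a cart in front of the work surface, level with it; the furniture and walls round the work are solid. World frame = base frame: x ahead of the robot, y to its left, z up, the work surface at z = 0. Lengths are in m, angles in rad, forces in N, time in s.
With the tool pointing down it reaches from about 0.35 to 0.775 m from the base axis. Payload 5.5 kg.
Tool frame: the origin (TCP) lies at the centre of the arm's flange, where the gripper is bolted on; the fingertips stand 173 mm ahead of it and the grasp point (between the pads) lies 155 mm ahead of it; x points along the fingers, y is the direction in which the jaws open and shut, and the axes are right-handed (so a half turn about x gives the same grasp; the last joint's range is limited). The gripper opens to 85 mm and grips with 20 to 120 N. Pads are 22 mm wide; open, the fingers measure 114 mm over their backs; the gripper's body (76 mm by 85 mm) begins 54 mm behind the grasp point. The pads swing forward as they close: fully open they stand 13 mm farther back than shut.
Start: joints at [-1.372, 0.313, 0.046, 1.304, 0, 1.431], TCP at [0.191, -0.542, 0.405] pointing down, gripper open.
Joint ranges: [-2.76, 2.76], [-0.86, 1.69], [-1.03, 1.26], [-2.2, 2.34], [-1.47, 1.5], [-3.14, 3.14]. Speed limits (rad/s): [2.57, 2.57, 3.14, 3.14, 3.14, 3.14].

## Interface

Orientations are given as a unit quaternion [w, x, y, z].
In Python, from plant import env gives the robot as it stands.
- The arm moves only by the tool drive_tool, never from a script. Its argument "motion" is a list of rows, each a list of 6 numbers: the shift along the world's x, y, z in m, then the turn, a rotation vector about the world's x, y, z in degrees. A call has 1 to 10 rows; each row shifts and turns the pose as measured when the row begins; what a row does not reach is not made up. A row lasts 1/8 s, in which the tool goes at most 62.5 mm and 10.7 degrees, less where a joint would pass 70% of its speed; a pose out of reach is approached as far as the arm can. A call is refused whole if a number of a shift passes 0.0625 or a number of a turn 10.7, either way. A call with a gripper value outside its range is refused whole. "fingers" is the finger opening in m, from 0 to 0.0854, set as the call begins (left out, the last holds). The fingers move at their own pace and stop on an object; "squeeze" is the grip in N (left out, the last holds). Time passes only in rows, so rows that do not move let the fingers close. It gives the time, the measured TCP pose, the force and the opening at its end, in the units of the state.
- env.get_state(): the state, without advancing time (a new reading comes with each control period).
- env.camera(name): name is "scene" or "top"; returns a dict with "image" (384x512x3 uint8, red, green, blue), "fx", "fy", "cx", "cy" (pixels), "cam_to_world" (4x4, takes a point from camera to world coordinates). Camera axes: x right, y up, looking along -z (the intrinsics and any distortion apply to the point x, -y, -z); pixel columns grow to the right and rows downward; lengths in m; the calibration is good to about 2 mm. A picture is of the moment at which its call begins. There is no depth.
- env.sign_off(): hands the job in, once; it reports no verdict.
The state is a dict: "t": time; "joint_pos": joint angles; "qd": joint speeds; "joint_efforts": joint torques, N m; "tcp_pos": TCP position; "orientation": TCP orientation; "contact_force": force on the tool from outside, world axes, zero at the start; "moment": the same for the moment, N m; "finger_gap": opening from 0.0 (shut) to 1.0 (fully open).
Only numpy, scipy, OpenCV 4.12 (cv2) and the standard library are available. Lean on these libraries where they do the work, as an engineer would, in place of code of your own. Each camera call takes 0.05 s, during which the arm holds its last target. There are 200 camera calls.

## Working session

There is one attempt and no reset: what is moved stays moved. The work goes in short steps, Python scripts to look and compute and a tool call to move; the robot and the scene stay as the last step left them, time stands still between calls to the robot, and variables do not carry over. Pictures are saved under pics/ and viewed, about 8 in all and at most 12, crops included, and the job is handed in when it is done.

Besides the shell and the picture viewer there is one more tool, called after ">>>" by a JSON object that holds its "method" and its "body". drive_tool: Moves the arm, as the interface text tells. Its arguments: {"type":"object","properties":{"motion":{"type":"array","items":{"type":"array","items":{"type":"number"}}},"fingers":{"type":"number"},"squeeze":{"type":"number"}},"required":["motion"]}

```bash
mkdir -p pics; cat > h.py <<'E'
import numpy as np, cv2, json
from plant import env
def snap(name,fn):
    c=env.camera(name); im=c["image"]; cv2.imwrite(f"pics/{fn}.png",im[:,:,::-1])
    np.savez(f"pics/{fn}.npz",**{k:np.array(v) for k,v in c.items()})
    return c
def ray(c,u,v):
    T=np.array(c["cam_to_world"]); d=np.array([(u-c["cx"])/c["fx"],-(v-c["cy"])/c["fy"],-1.])
    return T[:3,3],T[:3,:3]@d
def at(c,u,v,z):
    o,d=ray(c,u,v); return o+d*(z-o[2])/d[2]
def proj(c,p):
    T=np.array(c["cam_to_world"]); q=T[:3,:3].T@(np.array(p)-T[:3,3])
    return c["cx"]+c["fx"]*q[0]/-q[2], c["cy"]-c["fy"]*q[1]/-q[2]
E
python3 - <<'E'
from h import *
s=env.get_state(); print(s)
a=snap("top","t0"); b=snap("scene","s0")
print([k for k in a]); print(a["fx"],a["cam_to_world"]); print(b["fx"],b["cam_to_world"])
im=np.hstack([a["image"],b["image"]])[:,:,::-1]
cv2.imwrite("pics/t0b.png",cv2.resize(a["image"][:,:,::-1],(800,600),interpolation=cv2.INTER_CUBIC))
cv2.imwrite("pics/s0b.png",cv2.resize(b["image"][:,:,::-1],(800,600),interpolation=cv2.INTER_CUBIC))
E
```

```text
{'t': 0.0, 'joint_pos': array([-1.37162476e+00,  3.14011799e-01,  4.49824238e-02,  1.30358175e+00,
       -5.54100597e-06,  1.43120945e+00]), 'qd': array([-1.50181011e-03, -1.54025588e-03,  6.10260760e-04,  5.43128964e-04,
        1.10438020e-05,  1.20266679e-04]), 'joint_efforts': array([ 2.05375028e-05, -4.80625749e+01,  2.98533386e+01,  1.93622208e-02,
       -7.15590454e-05, -9.38672542e-06]), 'tcp_pos': array([ 0.19104133, -0.54213456,  0.4038035 ]), 'orientation': array([-0.11855601, -0.69696644, -0.11983857,  0.69700858]), 'contact_force': array([1.1458933 , 0.85108616, 0.26935452]), 'moment': array([ 0.00083823, -0.01785102,  0.05055575]), 'finger_gap': 0.9994972799651152}
['image', 'fx', 'fy', 'cx', 'cy', 'cam_to_world']
412.60234123428614 [[-2.17747078e-02  9.78274702e-01 -2.06166123e-01  3.29761490e-01]
 [-9.99762901e-01 -2.13203305e-02  4.42558192e-03 -9.18764026e-02]
 [-6.60950531e-05  2.06213607e-01  9.78506997e-01  1.11556094e+00]
 [ 0.00000000e+00  0.00000000e+00  0.00000000e+00  1.00000000e+00]]
405.80504736564166 [[-0.66819619  0.49798636 -0.55274175 -0.09120994]
 [-0.74398437 -0.44830559  0.495489    0.45926489]
 [-0.00105045  0.74231508  0.67005016  0.88317078]
 [ 0.          0.          0.          1.        ]]
```

View pics/t0b.png

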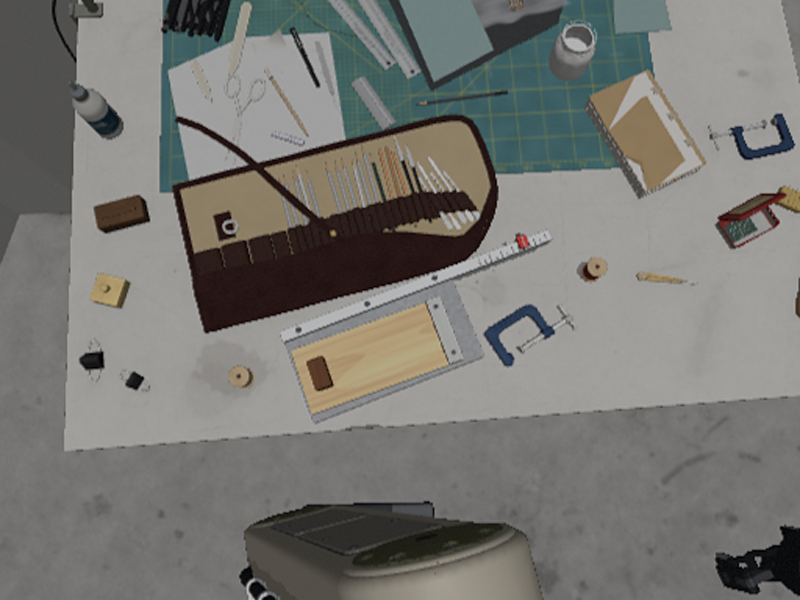

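View pics/s0b.png

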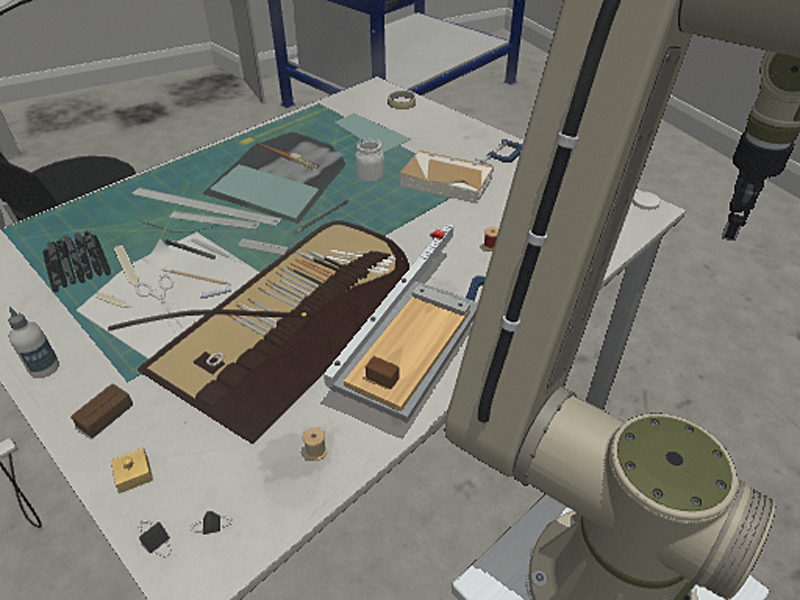

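The top view shows the riser around (385,350), the fence from (285,335) to (550,238), the marker at (522,242), and the grip block at (319,373), all in 800x600 pixels. Next I'll enlarge it.

```bash
python3 - <<'E'
import cv2
a=cv2.imread("pics/t0.png")
cv2.imwrite("pics/t0c.png",cv2.resize(a[140:275,175:360],None,fx=4.3,fy=4.3,interpolation=cv2.INTER_CUBIC))
E
```

```text
(no output)
```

View pics/t0c.png

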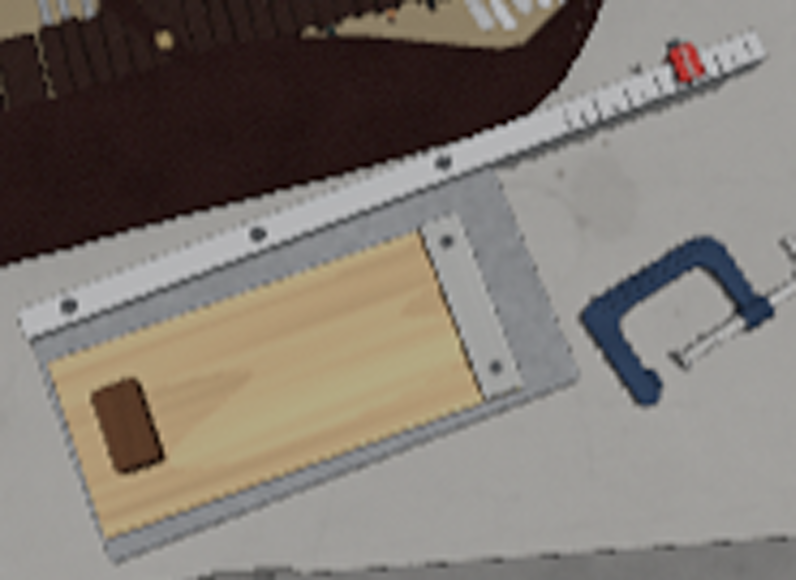

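```bash
cat > fit.py <<'E'
from h import *
from scipy.optimize import least_squares
c=dict(np.load("pics/t0.npz")); c={k:(v if v.ndim else float(v)) for k,v in c.items()}
px=lambda p:(175+(p[0]+.5)/4.3-.5,140+(p[1]+.5)/4.3-.5)
def fit(pts,loc,x0):
    def P(q):
        C,S=np.cos(q[2]),np.sin(q[2])
        return [proj(c,(q[0]+C*l[0]-S*l[1],q[1]+S*l[0]+C*l[1],l[2])) for l in loc]
    obs=np.array([px(p) for p in pts])
    r=least_squares(lambda q:(np.array(P(q))-obs).ravel(),x0)
    print(np.round(r.x[:2]*1000,1),np.degrees(r.x[2]).round(2)); print(np.round(r.fun.reshape(-1,2),2).tolist()); return r.x
print("riser+fence")
R=fit([(578,378),(113,562),(32,339),(767,58)],[(.15,-.075,.06),(-.15,-.075,.06),(-.15,.065,.078),(.33,.065,.078)],[.45,-.1,-1.3])
print("board")
B=fit([(50,362),(107,538),(458,213),(522,388)],[(-.13,.055,.074),(-.13,-.055,.074),(.13,.055,.086),(.13,-.055,.086)],[.45,-.1,-1.3])
def inR(p):
    d=np.array(p)[:2]-R[:2];C,S=np.cos(R[2]),np.sin(R[2]);return np.r_[C*d[0]+S*d[1],-S*d[0]+C*d[1]]*1000
print("board in riser",inR(B),np.degrees(B[2]-R[2]))
C,S=np.cos(B[2]),np.sin(B[2]);g=B[:2]+np.array([C,S])*-.095;print("grip",g,inR(g))
print("grip top px meas",inR(at(c,*px((115,385)),.106)),inR(at(c,*px((135,435)),.106)))
for p in [(686,60),(688,78),(685,45)]: print("marker",inR(at(c,*px(p),.0835)),inR(at(c,*px(p),.092)))
np.savez("rb.npz",R=R,B=B)
E
python3 fit.py
```

```text
riser+fence
[485.1 -68.6] -69.93
[[1.17, 0.1], [-0.48, 0.35], [-1.18, -0.13], [0.52, -0.48]]
board
[469.9 -57.4] -71.57
[[-0.74, -0.01], [-0.59, 0.31], [0.45, 0.02], [0.88, -0.39]]
board in riser [-15.74989381 -10.3960965 ] -1.630130745140089
grip [0.43989335 0.03275026] [-110.71144668   -7.693602  ]
grip top px meas [-108.72841994   15.35596963] [-107.79670761  -15.67340626]
marker [279.91845693  79.86978802] [277.35417538  77.94448386]
marker [276.48750847  68.97013359] [273.95148404  67.13459841]
marker [283.16714204  88.84177917] [280.57610449  86.84258216]
```

```bash
cat >> h.py <<'E'
from scipy.spatial.transform import Rotation as Ro
def tool():
    s=env.get_state(); r=Ro.from_quat(np.roll(s["orientation"],-1)).as_matrix(); y=r[:,1]
    print("t %.2f"%s["t"],"tcp",np.round(s["tcp_pos"]*1000,1),"fing",np.round(r[:,0],3),"jawdir",round(float(np.degrees(np.arctan2(y[1],y[0]))),2),"F",np.round(s["contact_force"],1),"M",np.round(s["moment"],2),"gap",round(s["finger_gap"],3),"j",np.round(s["joint_pos"],2))
    return s
E
python3 -c "
from h import *
tool()"
```

```text
t 0.10 tcp [ 191.1 -542.1  403.9] fing [-0.     0.002 -1.   ] jawdir -70.59 F [0.3 0.4 0. ] M [-0.04 -0.    0.03] gap 1.003 j [-1.37  0.31  0.05  1.3   0.    1.43]
```

>>> {"method": "drive_tool", "body": {"motion": [[0.01,-0.0,0,0,0,-0.5],[0.022,0.05,0,0,0,-0.5],[0.022,0.052,0,0,0,0],[0.022,0.052,0,0,0,0],[0.022,0.052,0,0,0,0],[0.022,0.052,0,0,0,0],[0.022,0.052,0,0,0,0],[0.022,0.052,0,0,0,0],[0.022,0.052,0,0,0,0],[0.022,0.052,0,0,0,0]], "fingers": 0.0854, "squeeze": 60}}

```text
t: 1.35
tcp_pos: [0.4047, -0.0634, 0.4014]
orientation: [0.109, 0.7, 0.111, -0.697]
contact_force: [2.3, -0.4, -0.5]
finger_gap: 1.001
```

```bash
python3 -c "
from h import *
tool()"
```

```text
t 1.35 tcp [404.7 -63.4 401.4] fing [ 0.004  0.004 -1.   ] jawdir -72.17 F [ 2.3 -0.4 -0.5] M [-0.03  0.02 -0.01] gap 1.001 j [-0.35 -0.01 -0.34  1.23  0.    2.48]
```

>>> {"method": "drive_tool", "body": {"motion": [[0.018,0.048,-0.03,0,0,0.5],[0.018,0.048,-0.03,0,0,0],[0,0,-0.02,0,0,0],[0,0,0,0,0,0]]}}

```text
t: 1.85
tcp_pos: [0.4427, 0.0421, 0.32]
orientation: [0.115, 0.7, 0.117, -0.695]
contact_force: [0.0, 0.2, 1.0]
finger_gap: 1.001
```

```bash
python3 - <<'E'
from h import *
tool()
a=snap("top","t1"); b=snap("scene","s1")
x=cv2.resize(b["image"][170:300,180:330,::-1],(600,520),interpolation=cv2.INTER_CUBIC)
cv2.imwrite("pics/s1c.png",x)
E
```

```text
t 1.85 tcp [442.7  42.1 320. ] fing [ 0.008  0.004 -1.   ] jawdir -71.12 F [0.  0.2 1. ] M [ 0.02  0.03 -0.01] gap 1.001 j [-0.09  0.11 -0.43  1.03  0.    2.72]
```

View pics/s1c.png

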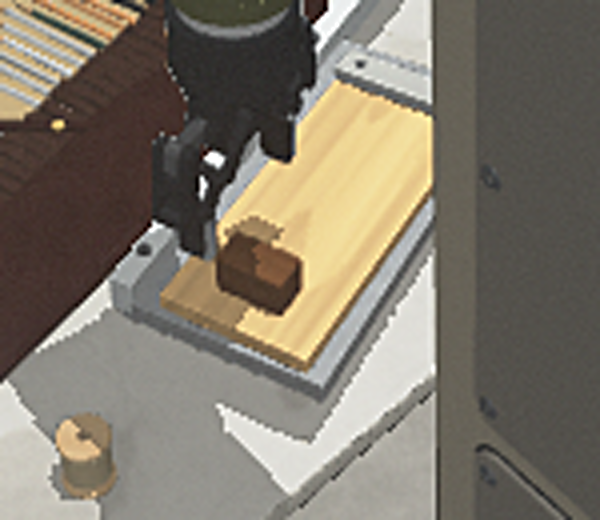

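The scene view shows the open jaws hanging above the grip block (block at crop (258,275)), straddling along the board. I'll centre, level and descend.

>>> {"method": "drive_tool", "body": {"motion": [[-0.004,-0.01,-0.005,-0.2,0.45,-0.4],[0,0,-0.02,0,0,0],[0,0,-0.01,0,0,0],[0,0,0,0,0,0]]}}

```text
t: 2.45
tcp_pos: [0.4401, 0.0271, 0.2889]
orientation: [0.112, 0.701, 0.109, -0.696]
contact_force: [-0.7, 0.2, 0.2]
finger_gap: 0.999
```

```bash
python3 -c "
from h import *
tool()"
```

```text
t 2.45 tcp [440.1  27.1 288.9] fing [ 0.008 -0.002 -1.   ] jawdir -72.02 F [-0.7  0.2  0.2] M [ 0.03 -0.    0.04] gap 0.999 j [-0.12  0.13 -0.49  0.95 -0.    2.71]
```

>>> {"method": "drive_tool", "body": {"motion": [[-0.001,0.005,-0.015,0.1,0.45,0.4],[0,0,-0.012,0,0,0],[0,0,-0.005,0,0,0],[0,0,0,0,0,0]]}}

```text
t: 2.95
tcp_pos: [0.4392, 0.032, 0.2555]
orientation: [0.113, 0.698, 0.113, -0.698]
contact_force: [-0.6, 0.0, 0.2]
finger_gap: 0.997
```

```bash
python3 -c "
from h import *
tool()"
```

```text
t 2.95 tcp [439.2  32.  255.5] fing [ 0.001 -0.    -1.   ] jawdir -71.63 F [-0.6  0.   0.2] M [ 0.02 -0.   -0.02] gap 0.997 j [-0.11  0.16 -0.54  0.87  0.    2.71]
```

>>> {"method": "drive_tool", "body": {"motion": [[0,0.001,-0.003,0,0,0],[0,0,0,0,0,0],[0,0,0,0,0,0],[0,0,0,0,0,0],[0,0,0,0,0,0],[0,0,0,0,0,0]], "fingers": 0.0, "squeeze": 50}}

```text
t: 3.7
tcp_pos: [0.4398, 0.0332, 0.2531]
orientation: [0.113, 0.699, 0.113, -0.697]
contact_force: [0.5, 0.0, -1.0]
finger_gap: 0.319
```

```bash
python3 - <<'E'
from h import *
tool()
b=snap("scene","s2")
cv2.imwrite("pics/s2c.png",cv2.resize(b["image"][170:300,180:330,::-1],(600,520),interpolation=cv2.INTER_CUBIC))
E
```

```text
t 3.70 tcp [439.8  33.2 253.1] fing [ 0.003 -0.    -1.   ] jawdir -71.61 F [ 0.5  0.  -1. ] M [-0.02 -0.07  0.02] gap 0.319 j [-0.11  0.17 -0.54  0.86  0.    2.71]
```

View pics/s2c.png

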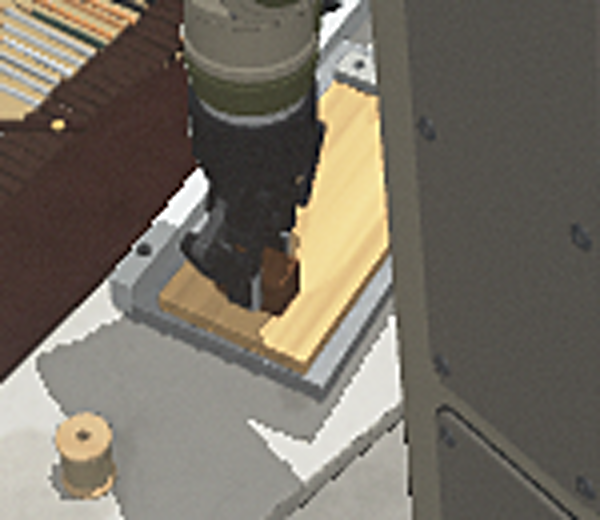

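The jaws have closed on the block (27 mm gap, tips just above the board). Next I'll move sideways toward the fence, unskewing the board as it goes.

>>> {"method": "drive_tool", "body": {"motion": [[0.0025,0.001,0,0,0,0.3],[0.003,0.001,0,0,0,0.3],[0.003,0.001,0,0,0,0.3],[0.002,0.0005,0,0,0,0.2],[0,0,0,0,0,0]], "squeeze": 80}}

```text
t: 4.38
tcp_pos: [0.4505, 0.0368, 0.2532]
orientation: [0.12, 0.697, 0.119, -0.697]
contact_force: [-2.0, -0.6, 2.0]
finger_gap: 0.311
```

```bash
python3 -c "
from h import *
tool()"
```

```text
t 4.38 tcp [450.5  36.8 253.2] fing [ 0.001 -0.001 -1.   ] jawdir -70.5 F [-2.  -0.6  2. ] M [-0.03  0.17 -0.1 ] gap 0.311 j [-0.1   0.19 -0.52  0.87 -0.    2.7 ]
```

>>> {"method": "drive_tool", "body": {"motion": [[0.002,0.0007,0,0,0,0.2],[0.002,0.0007,0,0,0,0.1],[0,0,0,0,0,0]]}}

```text
t: 4.75
tcp_pos: [0.4547, 0.0383, 0.2532]
orientation: [0.122, 0.697, 0.121, -0.696]
contact_force: [-0.3, -0.0, 0.7]
finger_gap: 0.31
```

```bash
python3 -c "
from h import *
tool()"
```

```text
t 4.75 tcp [454.7  38.3 253.2] fing [ 0.001 -0.001 -1.   ] jawdir -70.18 F [-0.3 -0.   0.7] M [-0.04  0.09 -0.17] gap 0.31 j [-0.09  0.19 -0.51  0.87 -0.    2.7 ]
```

>>> {"method": "drive_tool", "body": {"motion": [[0.002,0.0007,0,0,0,0.1],[0,0,0,0,0,0]]}}

```text
t: 5.0
tcp_pos: [0.4565, 0.0389, 0.2532]
orientation: [-0.123, -0.696, -0.122, 0.696]
contact_force: [-2.1, -1.6, 3.0]
finger_gap: 0.311
```

```bash
python3 -c "
from h import *
tool()"
```

```text
t 5.00 tcp [456.5  38.9 253.2] fing [ 0.    -0.001 -1.   ] jawdir -70.07 F [-2.1 -1.6  3. ] M [-0.13  0.25 -0.  ] gap 0.311 j [-0.09  0.2  -0.5   0.87 -0.    2.7 ]
```

>>> {"method": "drive_tool", "body": {"motion": [[0.0015,0.0005,0,0,0,0],[0,0,0,0,0,0]]}}

```text
t: 5.25
tcp_pos: [0.4569, 0.0391, 0.2532]
orientation: [-0.123, -0.695, -0.122, 0.698]
contact_force: [-1.6, -1.1, 1.9]
finger_gap: 0.316
```

```bash
python3 -c "
from h import *
tool()"
```

```text
t 5.25 tcp [456.9  39.1 253.2] fing [-0.003 -0.003 -1.   ] jawdir -70.06 F [-1.6 -1.1  1.9] M [ 0.02 -0.16 -0.03] gap 0.316 j [-0.09  0.2  -0.5   0.87 -0.    2.7 ]
```

>>> {"method": "drive_tool", "body": {"motion": [[0.0015,0.0005,0,0,0,0],[0,0,0,0,0,0]]}}

```text
t: 5.5
tcp_pos: [0.4574, 0.0393, 0.2533]
orientation: [-0.123, -0.694, -0.121, 0.699]
contact_force: [-1.1, -0.8, 1.7]
finger_gap: 0.314
```

```bash
python3 -c "
from h import *
tool()"
```

```text
t 5.50 tcp [457.4  39.3 253.3] fing [-0.005 -0.004 -1.   ] jawdir -70.07 F [-1.1 -0.8  1.7] M [ 0.04 -0.14 -0.06] gap 0.314 j [-0.09  0.2  -0.5   0.88 -0.    2.71]
```

Motion has stalled at the expected distance (~18 mm), so the board is touching the fence. I'll check visually how square it is.

```bash
python3 - <<'E'
from h import *
a=snap("top","t3")
cv2.imwrite("pics/t3c.png",cv2.resize(a["image"][140:275,175:360,::-1],None,fx=4.3,fy=4.3,interpolation=cv2.INTER_CUBIC))
E
```

```text
(no output)
```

View pics/t3c.png

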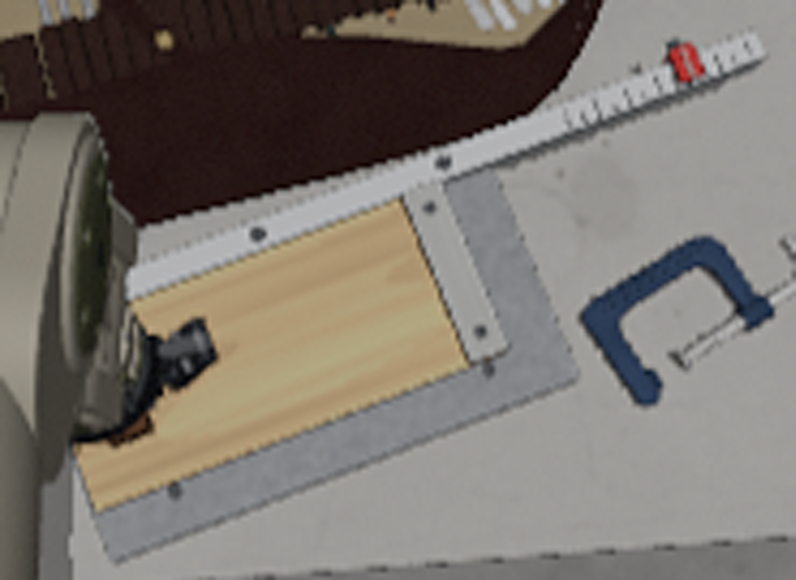

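The top view shows the board's far edge flush against the fence from (135,300) to (440,185), with no deck visible between them. I'll test the nose contact with a small yaw and a push.

>>> {"method": "drive_tool", "body": {"motion": [[0.001,0.0003,0,0,0,0.8]]}}

```text
t: 5.68
tcp_pos: [0.4577, 0.0395, 0.2532]
orientation: [-0.128, -0.693, -0.125, 0.698]
contact_force: [-8.1, -4.6, 7.9]
finger_gap: 0.315
```

```bash
python3 -c "
from h import *
tool()"
```

```text
t 5.67 tcp [457.7  39.5 253.2] fing [-0.007 -0.005 -1.   ] jawdir -69.37 F [-8.1 -4.6  7.9] M [-0.4   1.04 -1.47] gap 0.315 j [-0.09  0.2  -0.49  0.88 -0.01  2.69]
```

>>> {"method": "drive_tool", "body": {"motion": [[0.001,0.0003,0,0,0,-0.8]]}}

```text
t: 5.8
tcp_pos: [0.458, 0.0396, 0.2533]
orientation: [-0.123, -0.693, -0.12, 0.7]
contact_force: [-6.5, -3.5, 7.3]
finger_gap: 0.312
```

```bash
python3 -c "
from h import *
tool()"
```

```text
t 5.80 tcp [458.   39.6 253.3] fing [-0.009 -0.005 -1.   ] jawdir -70.21 F [-6.5 -3.5  7.3] M [-0.27  0.84  0.37] gap 0.312 j [-0.09  0.2  -0.49  0.88 -0.01  2.71]
```

Seating is confirmed: turning the yaw about −70.0° either way reverses the resisting moment. I'll level the tool and start sliding outward with a slight bias toward the fence and down.

>>> {"method": "drive_tool", "body": {"motion": [[-0.001,-0.0003,0,0.25,-0.45,0.15],[0.0017,-0.0045,-0.0003,0,0,0],[0.0027,-0.007,-0.0003,0,0,0],[0.0027,-0.007,-0.0003,0,0,0]]}}

```text
t: 6.3
tcp_pos: [0.4631, 0.0219, 0.2532]
orientation: [-0.122, -0.695, -0.124, 0.697]
contact_force: [-5.3, 1.5, 7.9]
finger_gap: 0.313
```

```bash
cat >> h.py <<'E'
def rel(a=-70.0,o=(458,39.6)):
    s=tool(); d=s["tcp_pos"][:2]*1000-np.array(o); x=Ro.from_quat(np.roll(s["orientation"],-1)).as_matrix()[:,0]
    t=d+155*x[:2]; C,S=np.cos(np.radians(a)),np.sin(np.radians(a)); f=s["contact_force"]
    print("grasp along %.1f across %.1f"%(C*t[0]+S*t[1],-S*t[0]+C*t[1]),"F along %.1f across %.1f z %.1f"%(C*f[0]+S*f[1],-S*f[0]+C*f[1],f[2]))
E
python3 -c "
from h import *
rel()"
```

```text
t 6.30 tcp [463.1  21.9 253.2] fing [-0.003  0.002 -1.   ] jawdir -69.89 F [-5.3  1.5  7.9] M [-0.11  0.62 -0.25] gap 0.313 j [-0.13  0.21 -0.49  0.88  0.    2.66]
grasp along 17.9 across -1.6 F along -3.2 across -4.5 z 7.9
```

>>> {"method": "drive_tool", "body": {"motion": [[0.0033,-0.0084,-0.0003,0,0,0],[0.0033,-0.0084,-0.0003,0,0,0],[0.0033,-0.0084,-0.0003,0,0,0],[0.0033,-0.0084,-0.0003,0,0,0],[0.0033,-0.0084,-0.0003,0,0,0]]}}

```text
t: 6.92
tcp_pos: [0.4785, -0.0196, 0.2532]
orientation: [-0.122, -0.695, -0.126, 0.698]
contact_force: [-4.5, 1.4, 6.9]
finger_gap: 0.31
```

```bash
python3 -c "
from h import *
rel()"
```

```text
t 6.92 tcp [478.5 -19.6 253.2] fing [-0.005  0.004 -1.   ] jawdir -69.83 F [-4.5  1.4  6.9] M [-0.4   0.43 -0.4 ] gap 0.31 j [-0.21  0.24 -0.45  0.89  0.    2.58]
grasp along 61.8 across -1.5 F along -2.8 across -3.8 z 6.9
```

>>> {"method": "drive_tool", "body": {"motion": [[0.0033,-0.0084,-0.0003,-0.1,-0.15,0],[0.0033,-0.0084,-0.0003,-0.1,-0.15,-0.1],[0.0033,-0.0084,-0.0003,0,0,0],[0.0033,-0.0084,-0.0003,0,0,0],[0.0033,-0.0084,-0.0003,0,0,0]]}}

```text
t: 7.55
tcp_pos: [0.4935, -0.061, 0.2532]
orientation: [-0.122, -0.695, -0.125, 0.697]
contact_force: [-4.6, 2.1, 7.4]
finger_gap: 0.312
```

```bash
python3 -c "
from h import *
rel()"
```

```text
t 7.55 tcp [493.5 -61.  253.2] fing [-0.004  0.003 -1.   ] jawdir -69.86 F [-4.6  2.1  7.4] M [-0.19  0.58 -0.33] gap 0.312 j [-0.28  0.27 -0.41  0.9   0.    2.51]
grasp along 106.0 across -1.4 F along -3.5 across -3.6 z 7.4
```

>>> {"method": "drive_tool", "body": {"motion": [[0.0033,-0.0084,-0.0005,-0.1,-0.15,0],[0.0033,-0.0084,-0.0005,-0.1,-0.15,0],[0.0033,-0.0084,-0.0006,0,0,0],[0.0024,-0.006,-0.0006,0,0,0],[0.0003,0.0001,-0.0006,0,0,0]]}}

```text
t: 8.18
tcp_pos: [0.5048, -0.0919, 0.2532]
orientation: [-0.123, -0.696, -0.124, 0.697]
contact_force: [-6.3, -1.7, 7.7]
finger_gap: 0.315
```

```bash
python3 - <<'E'
from h import *
rel()
a=snap("top","t4"); b=snap("scene","s4")
A=cv2.resize(a["image"][140:230,250:360,::-1],(660,540),interpolation=cv2.INTER_CUBIC)
cv2.imwrite("pics/t4c.png",A)
cv2.imwrite("pics/s4c.png",cv2.resize(b["image"][130:210,230:330,::-1],(700,560),interpolation=cv2.INTER_CUBIC))
E
```

```text
t 8.18 tcp [504.8 -91.9 253.2] fing [-0.002  0.001 -1.   ] jawdir -69.91 F [-6.3 -1.7  7.7] M [-0.67  0.91 -0.35] gap 0.315 j [-0.34  0.3  -0.37  0.91  0.    2.45]
grasp along 139.3 across -1.3 F along -0.6 across -6.5 z 7.7
```

View pics/t4c.png

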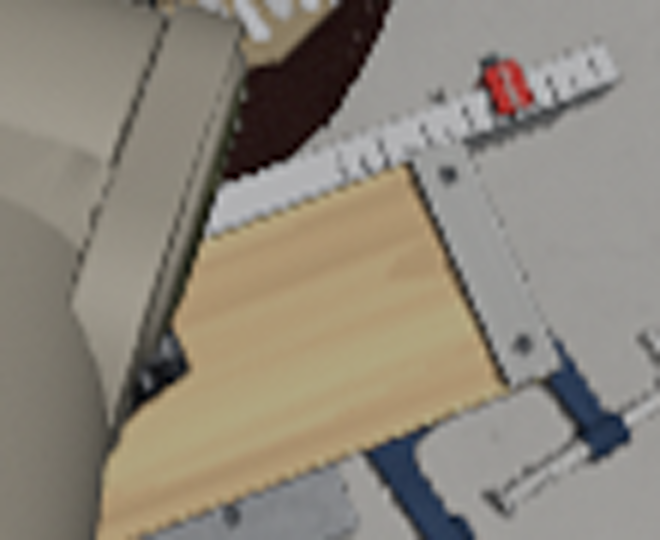

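The top view shows the steel nose end running from (467,143) to (558,372), and the marker's white line from about (503,65) to (520,107). There is still a gap to close. Checking the scene view.

View pics/s4c.png

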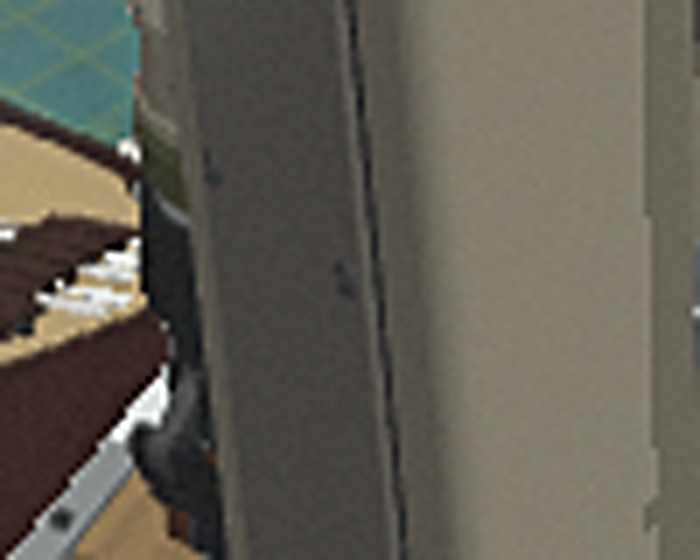

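```bash
cat > m.py <<'E'
from h import *
R=np.load("rb.npz")["R"]
def ld(f):
    c=dict(np.load(f"pics/{f}.npz")); return {k:(v if v.ndim else float(v)) for k,v in c.items()}
def inR(p,a=-69.95):
    a=np.radians(a);d=np.array(p)[:2]-R[:2];C,S=np.cos(a),np.sin(a);return np.round(np.r_[C*d[0]+S*d[1],-S*d[0]+C*d[1]]*1000,1)
def M(f,o,k,pts):
    c=ld(f)
    for n,p,z in pts: print(f,n,inR(at(c,o[0]+(p[0]+.5)/k-.5,o[1]+(p[1]+.5)/k-.5,z)))
E
python3 - <<'E'
from m import *
M("t4",(250,140),6,[("noseF",(467,143),.086),("noseN",(558,372),.086),("lineTop",(512,85),.09),("lineFront",(520,107),.0835)])
E
```

```text
t4 noseF [252.2  61.2]
t4 noseN [248.1 -45.4]
t4 lineTop [279.6  77.3]
t4 lineFront [280.8  68.3]
```

The scene view is blocked by the arm, so I'll use the top view, where about 28 mm remains. I'll move 22 mm and re-measure.

>>> {"method": "drive_tool", "body": {"motion": [[0.0025,-0.0065,-0.0006,0,0,0],[0.0025,-0.0065,-0.0006,0,0,0],[0.0018,-0.004,-0.0006,0,0,0],[0.0003,0.0001,-0.0006,0,0,0]]}}

```text
t: 8.78
tcp_pos: [0.511, -0.1084, 0.2533]
orientation: [-0.123, -0.695, -0.124, 0.697]
contact_force: [-5.3, -0.8, 8.2]
finger_gap: 0.312
```

```bash
python3 - <<'E'
from m import *
rel()
a=snap("top","t5")
A=cv2.resize(a["image"][140:215,300:400,::-1],(800,600),interpolation=cv2.INTER_CUBIC)
cv2.imwrite("pics/t5c.png",A)
E
```

```text
t 8.78 tcp [ 511.  -108.4  253.3] fing [-0.003  0.002 -1.   ] jawdir -69.91 F [-5.3 -0.8  8.2] M [-0.53  0.78 -0.25] gap 0.312 j [-0.36  0.31 -0.35  0.92  0.    2.43]
grasp along 156.8 across -1.3 F along -1.0 across -5.3 z 8.2
```

View pics/t5c.png

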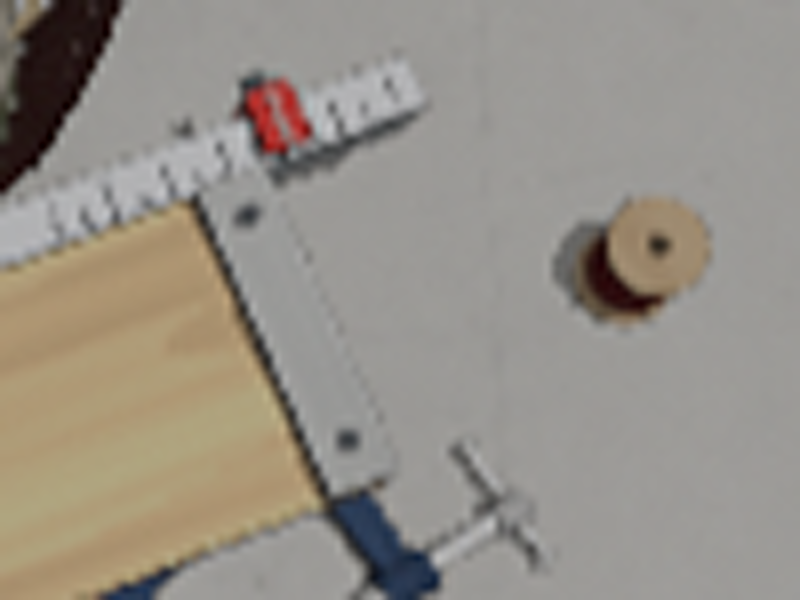

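The top view shows the nose edge (dotted) from about (270,172) to (393,460), and the marker's white line ending near (288,140). I'll refine this with averaged profiles along riser x.

```bash
cat > prof.py <<'E'
from m import *
import sys
f=sys.argv[1]; c=ld(f); im=c["image"].astype(np.float32)
a=np.radians(-69.95);C,S=np.cos(a),np.sin(a)
def rect(xs,ys,z):
    P=[[proj(c,(R[0]+C*x-S*y,R[1]+S*x+C*y,z)) for x in xs] for y in ys]
    P=np.array(P,np.float32); return cv2.remap(im,P[...,0],P[...,1],cv2.INTER_LINEAR)
xs=np.arange(.20,.31,.0005)
for lo,hi in [(-.04,-.01),(-.01,.02),(.02,.05)]:
    g=rect(xs,np.arange(lo,hi,.002),.086).mean(2).mean(0)
    d=np.gradient(cv2.GaussianBlur(g[None],(0,0),2)[0])
    k=np.argsort(-abs(d)); pk=[]
    for i in k:
        if all(abs(i-j)>8 for j in pk): pk.append(i)
        if len(pk)==6: break
    print("y",lo,hi,[(round(xs[i]*1000,1),round(float(d[i]),2)) for i in sorted(pk)])
for z in (.0835,.09):
    for y in (.060,.063,.066,.069,.072,.076,.08):
        g=rect(np.arange(.25,.31,.0005),[y],z)[0]; r=np.clip(g[:,0]-np.maximum(g[:,1],g[:,2]),0,None); X=np.arange(.25,.31,.0005)
        on=X[r>.5*max(r.max(),40)]; w=np.minimum(g[:,1],g[:,2])
        print(z,y,"red %.0f"%r.max(),(on[0]*1000,on[-1]*1000,500*(on[0]+on[-1])) if len(on) else None, "line",X[np.argmax(np.where((X>on[0]+.003)&(X<on[-1]-.003),w,0))]*1000 if len(on) else "")
E
python3 prof.py t5
```

```text
y -0.04 -0.01 [(np.float64(240.0), -9.82), (np.float64(244.5), 11.52), (np.float64(253.0), -2.14), (np.float64(259.5), 1.94), (np.float64(266.0), -0.4), (np.float64(270.5), 1.01)]
y -0.01 0.02 [(np.float64(240.0), -9.57), (np.float64(244.5), 11.69), (np.float64(250.0), -0.41), (np.float64(261.0), -0.22), (np.float64(267.5), -0.91), (np.float64(272.0), 0.41)]
y 0.02 0.05 [(np.float64(240.0), -9.11), (np.float64(244.5), 10.99), (np.float64(251.0), -0.52), (np.float64(258.0), 0.72), (np.float64(267.5), -1.18), (np.float64(272.0), 0.57)]
0.0835 0.06 red 1 None line 
0.0835 0.063 red 1 None line 
0.0835 0.066 red 22 (np.float64(276.5), np.float64(277.0), np.float64(276.75000000000006)) line 250.0
0.0835 0.069 red 103 (np.float64(271.5), np.float64(286.50000000000006), np.float64(279.0)) line 280.5
0.0835 0.072 red 124 (np.float64(272.0), np.float64(287.50000000000006), np.float64(279.75000000000006)) line 279.5
0.0835 0.076 red 120 (np.float64(271.5), np.float64(287.00000000000006), np.float64(279.25)) line 280.5
0.0835 0.08 red 127 (np.float64(272.5), np.float64(287.00000000000006), np.float64(279.75000000000006)) line 279.5
0.09 0.06 red 1 None line 
0.09 0.063 red 3 None line 
0.09 0.066 red 66 (np.float64(271.5), np.float64(282.50000000000006), np.float64(277.0)) line 278.0
0.09 0.069 red 114 (np.float64(269.5), np.float64(285.50000000000006), np.float64(277.5)) line 279.0
0.09 0.072 red 126 (np.float64(270.0), np.float64(285.00000000000006), np.float64(277.5)) line 277.5
0.09 0.076 red 123 (np.float64(270.0), np.float64(285.00000000000006), np.float64(277.5)) line 278.0
0.09 0.08 red 127 (np.float64(270.0), np.float64(285.50000000000006), np.float64(277.75000000000006)) line 278.0
```

The nose is at riser x≈269.6. I get the same value from the steel's rear edge +25 mm and from its outline. The mark is at ≈278.3, so I'll move about 8.7 mm.

>>> {"method": "drive_tool", "body": {"motion": [[0.0017,-0.004,-0.0006,0,0,0],[0.0017,-0.004,-0.0006,0,0,0],[0.0003,0.0001,-0.0006,0,0,0],[0.0003,0.0001,-0.0006,0,0,0]]}}

```text
t: 9.32
tcp_pos: [0.514, -0.1159, 0.2534]
orientation: [-0.122, -0.695, -0.124, 0.698]
contact_force: [-6.6, 1.4, 9.1]
finger_gap: 0.308
```

```bash
python3 - <<'E'
from m import *
rel()
a=snap("top","t6"); b=snap("scene","s6")
A=cv2.resize(a["image"][140:215,300:400,::-1],(800,600),interpolation=cv2.INTER_CUBIC)
cv2.imwrite("pics/t6c.png",A)
E
python3 prof.py t6
```

```text
t 9.32 tcp [ 514.  -115.9  253.4] fing [-0.005  0.001 -1.   ] jawdir -69.93 F [-6.6  1.4  9.1] M [-0.02  0.85 -0.17] gap 0.308 j [-0.37  0.32 -0.33  0.92 -0.    2.42]
grasp along 164.8 across -1.2 F along -3.6 across -5.7 z 9.1
y -0.04 -0.01 [(np.float64(248.0), -10.08), (np.float64(252.5), 11.29), (np.float64(261.5), -2.03), (np.float64(268.0), 2.02), (np.float64(274.0), -0.43), (np.float64(278.5), 1.06)]
y -0.01 0.02 [(np.float64(248.0), -9.85), (np.float64(252.5), 11.49), (np.float64(258.0), -0.4), (np.float64(269.0), -0.29), (np.float64(275.5), -0.88), (np.float64(280.0), 0.47)]
y 0.02 0.05 [(np.float64(248.0), -9.23), (np.float64(252.5), 11.14), (np.float64(260.5), -0.6), (np.float64(266.5), 0.73), (np.float64(275.0), -1.03), (np.float64(279.5), 0.69)]
0.0835 0.06 red 11 None line 
0.0835 0.063 red 7 None line 
0.0835 0.066 red 19 None line 
0.0835 0.069 red 103 (np.float64(271.5), np.float64(286.50000000000006), np.float64(279.0)) line 280.5
0.0835 0.072 red 124 (np.float64(272.0), np.float64(287.50000000000006), np.float64(279.75000000000006)) line 279.5
0.0835 0.076 red 119 (np.float64(271.5), np.float64(287.00000000000006), np.float64(279.25)) line 280.5
0.0835 0.08 red 126 (np.float64(272.5), np.float64(287.00000000000006), np.float64(279.75000000000006)) line 279.5
0.09 0.06 red 2 None line 
0.09 0.063 red 1 None line 
0.09 0.066 red 68 (np.float64(272.0), np.float64(282.50000000000006), np.float64(277.25)) line 278.0
0.09 0.069 red 114 (np.float64(269.5), np.float64(285.50000000000006), np.float64(277.5)) line 279.0
0.09 0.072 red 126 (np.float64(270.0), np.float64(285.00000000000006), np.float64(277.5)) line 277.5
0.09 0.076 red 121 (np.float64(270.0), np.float64(285.00000000000006), np.float64(277.5)) line 278.0
0.09 0.08 red 127 (np.float64(270.0), np.float64(285.50000000000006), np.float64(277.75000000000006)) line 278.0
```

View pics/t6c.png

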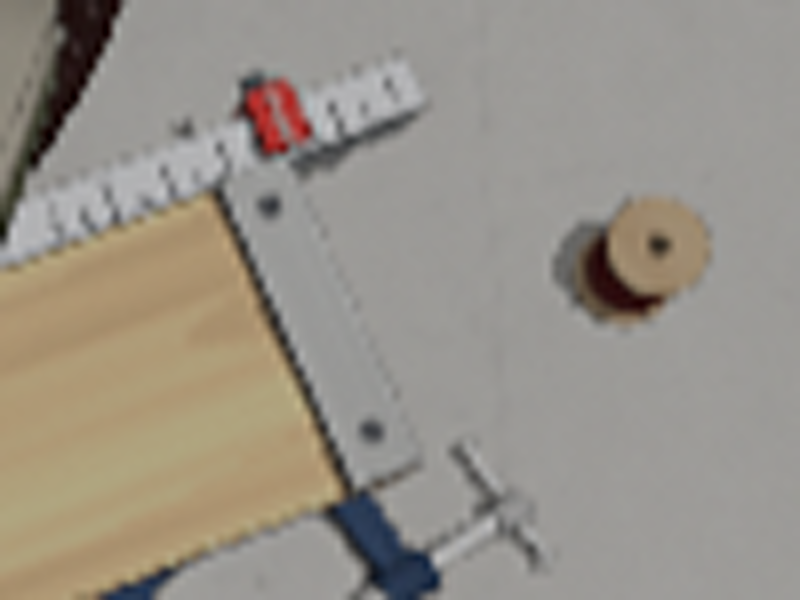

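>>> {"method": "drive_tool", "body": {"motion": [[0.0007,-0.0013,-0.0007,0,0,0],[0.0003,0.0001,-0.0007,0,0,0],[0.0003,0.0001,-0.0007,0,0,0]]}}

```text
t: 9.8
tcp_pos: [0.5145, -0.1168, 0.2533]
orientation: [-0.123, -0.694, -0.124, 0.698]
contact_force: [-7.0, 0.3, 9.9]
finger_gap: 0.312
```

```bash
python3 -c "
from m import *
rel(); a=snap('top','t7'); rel()
b=snap('scene','s7'); rel()"; python3 prof.py t7 | head -3
```

```text
t 9.80 tcp [ 514.5 -116.8  253.3] fing [-0.006  0.001 -1.   ] jawdir -69.93 F [-7.   0.3  9.9] M [-0.01  0.86 -0.25] gap 0.312 j [-0.38  0.32 -0.33  0.92 -0.    2.42]
grasp along 165.8 across -1.2 F along -2.7 across -6.5 z 9.9
t 9.85 tcp [ 514.5 -116.8  253.3] fing [-0.006  0.001 -1.   ] jawdir -69.93 F [-8.3 -0.1  9.1] M [-0.07  0.85 -0.15] gap 0.313 j [-0.38  0.32 -0.33  0.92 -0.    2.42]
grasp along 165.9 across -1.2 F along -2.7 across -7.8 z 9.1
t 9.90 tcp [ 514.5 -116.8  253.3] fing [-0.006  0.001 -1.   ] jawdir -69.93 F [-6.6  1.   9.7] M [-0.1   0.84 -0.18] gap 0.312 j [-0.38  0.32 -0.33  0.92 -0.    2.42]
grasp along 165.8 across -1.2 F along -3.2 across -5.8 z 9.7
y -0.04 -0.01 [(np.float64(249.0), -9.7), (np.float64(253.5), 11.67), (np.float64(262.0), -2.2), (np.float64(268.5), 2.3), (np.float64(275.0), -0.45), (np.float64(279.5), 1.07)]
y -0.01 0.02 [(np.float64(249.0), -10.02), (np.float64(253.5), 11.44), (np.float64(259.0), -0.36), (np.float64(270.0), -0.27), (np.float64(276.5), -0.86), (np.float64(281.0), 0.49)]
y 0.02 0.05 [(np.float64(249.0), -8.94), (np.float64(253.5), 10.96), (np.float64(261.0), -0.44), (np.float64(267.5), 0.48), (np.float64(276.5), -1.12), (np.float64(281.0), 0.55)]
```

```bash
python3 -c "
from plant import env
print(env.sign_off())"
```

```text
the job is handed in; nothing more can be done
None
```

The board is seated along the fence, slid out to the mark and held down flat there. The job is handed in at about 9.9 s of robot time.

I gripped the block across its 28 mm side and pushed the board about 18 mm sideways to the fence, taking out its skew. Turning the tool slightly each way from −70.0° reversed the resisting moment, so both ends of the board were touching. I then slid it about 166 mm along the fence with a light push towards the fence and downwards.

**Last checks:**
- **At the mark:** the nose end is at riser x ≈ 278.5 mm and the white line at ≈ 278–279.5 mm. The line reading varies by about 1 mm because I don't know the height of the marker's top.
- **Held:** the readings stayed steady, with about 10 N down, 6–8 N against the fence and 80 N grip.
- **Flat:** the tool height stayed within about 0.2 mm during the slide. I judged flatness from this and the down force, because the arm blocked the scene camera at the end.
- **Bystanders:** in the last top picture I looked at, the marker, the red reel and the part of the clamp in view had not moved. The natural reel was outside that crop and I did not check it.

**Disagreement:** I measured the board's starting skew as 1.6°, not the 5° stated.

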